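Drain a ground glass plate on edge and hold it up label end first

ROBOT

A 6-joint arm with a two-finger parallel gripper is mounted at the origin on the work surface. World frame = base frame: x ahead of the robot, y to its left, z up, the work surface at z = 0. Lengths are in m, angles in rad, forces in N, time in s.
With the tool pointing down it reaches from about 0.375 to 0.9 m from the base axis. Payload 3.1 kg.
Tool frame: the origin (TCP) lies midway between the tips of the shut fingers; the grasp point (between the pads) lies 19 mm behind it; z points along the fingers, y is the line along which they close (so a half turn about z gives the same grasp; the last joint's range is limited). The gripper opens to 87 mm and grips with 3 to 60 N. Pads are 19 mm wide; open, the fingers measure 117 mm over their backs; the gripper's body (75 mm by 190 mm) begins 51 mm behind the grasp point.
Start: joints at [-1.5, 0.527, 1.433, -0, 1.181, -0.178], TCP at [0.154, -0.606, 0.223] pointing down, gripper open.
Joint ranges: [-3.08, 3.08], [-0.75, 2.2], [0.22, 2.44], [-1.43, 4.57], [0, 2.65], [-2.85, 2.85]. Speed limits (rad/s): [2.79, 2.79, 3.14, 3.14, 3.14, 3.14].

INTERFACE

Orientations are given as a unit quaternion [x, y, z, w].
In Python, from rig import status, imaging, order gives the robot as it stands.
- The arm moves only by the tool arm_command, never from a script. Its argument "deltas" is one flat list of numbers, 5 for each row, row after row: the opening, from -1 (shut) to 1 (fully open), so that 0 is half open, then the shift along the tool's x, y, z in m, then the turn about the tool's z in rad. In form: [gripper, tx, ty, tz, roll, gripper, tx, ty, tz, roll, ...]. A call has 1 to 12 rows; each row shifts and turns the commanded pose from where the row before left it, along the tool's axes as they then stand; what a row does not reach is not made up. A row lasts 1/8 s, in which the tool goes at most 62.5 mm and 10.7 degrees, less where a joint would pass 70% of its speed; a pose out of reach is approached as far as the arm can. A call with a gripper value outside its range is refused whole. The fingers move at their own pace and stop on an object; "newtons" is the grip in N (left out, the last holds). Time passes only in rows, so rows that do not move let the fingers close. It gives the time, the measured TCP pose, the force, the opening and the grip force at its end, in the units of the state.
- status.get_obs(): the state, without advancing time (a new reading comes with each control period).
- imaging.camera(name): name is "scene" or "top" or "wrist"; returns (picture, depth): 384x512x3 uint8, red, green, blue; 384x512 float32, m along the optical axis (not along the pixel's ray), 0 where there is no reading.
- imaging.camera_params(name): a dict with "intrinsics" (3x3 intrinsics, pixels), "k1" (the pictures are not rectified: a ray, as slopes to the right and down, at radius r is drawn at 1 + k1 r^2 times it, then the intrinsics apply), "camera_from_world" (4x4, takes a point from world to camera coordinates). Camera axes: x right, y up, looking along -z (the intrinsics and any distortion apply to the point x, -y, -z); pixel columns grow to the right and rows downward; lengths in m; the calibration is good to about 2 mm. A picture is of the moment at which its call begins: read the wrist's pose just before it. camera_params takes no time and is no camera call; for the wrist camera it gives the pose at the moment of the call.
- order.hand_in(): hands the job in; it is judged then, once.
The state is a dict: "time": time; "q": joint angles; "joint_velocities": joint speeds; "joint_torque": joint torques, N m; "position": TCP position; "tool_rot": TCP orientation; "ft_force": force on the tool from outside, world axes, zero at the start; "moment": the same for the moment, N m; "grip_width": finger opening in m; "grip_force": force on a finger pad.
Only numpy, scipy, OpenCV 4.12 (cv2) and the standard library are available. Lean on these libraries where they do the work, as an engineer would, in place of code of your own. Each camera call takes 0.05 s, during which the arm holds its last target. There are 200 camera calls.

TASK

A small glass specimen plate lies flat on the round cork rest; its frosted label end is the end with one corner notched away. Stand the plate upright on the grey felt pad on its plain thin end edge, frosted end up (never frosted end down), for a moment so that it drains, then lift it straight up until its lower edge is about 12 cm above the pad and finish there, still holding it upright over the pad with the frosted end up, gripped by the fingers alone. Leave the brick, the bowl and the jar where they are.

Things in the scene. Friction and masses are not known exactly. Their poses are not given: they have to be found in the camera images.
- plate: loose glass plate, 100 (x) x 56 (y) x 8 mm (z), about 0.09 to 0.14 kg; pale grey-green, the 28 mm at its +x end frosted whitish, with a 12 x 12 mm square notch in the +x +y corner; the -x end is plain. Origin: centre of the 100 x 56 underside. Starts flat, z up, on the rest within 5 mm of its centre, pointing any way; underside 50 mm above the bench, edges overhang the rest all round.
- plate_mid (a point): centre of the glass plate, at half its thickness; same axes as the plate. The long edges lie 28 mm either side of it along y
- plate_label_end (a point): middle of the frosted, notched end edge of the plate (50 mm along +x from plate_mid)
- plate_foot (a point): middle of the plain end edge of the plate (50 mm along -x from plate_mid), the edge it shall stand on
- rest: fixed round rest: cork post 44 mm in diameter on a thin steel foot 60 mm in diameter and 6 mm high; 50 mm tall in all, upright. Origin: centre of its underside, on the bench (z = 0). The pad and the rest may change sides from start to start
- pad: fixed square grey felt pad, 130 x 130 mm and 6 mm thick, firm, lying on the bench with its top 6 mm above it. Origin: centre of its underside
- brick: bystander: loose red-brown dressing brick 100 x 55 x 35 mm lying on the bench. Origin: centre of its underside
- bowl: bystander: loose steel bowl, 120 mm across the rim, 50 mm high, on the bench. Origin: centre of its underside
- jar: bystander: loose closed glass jar with a steel cap, 60 mm in diameter, 85 mm high, standing on the bench. Origin: centre of its underside
Not all that is in view belongs to the job. What is meant by the pad is not turquoise or yellow, and is the smaller of those in its own colour.

How it is judged:
On the way:
1. the plate stands upright on the pad on its plain end edge, frosted end up (angle between plate's own x axis and vertical below 0.35 rad and contact force between plate and pad above 0.3 N and height (world z) of plate_foot below 0.015 m and horizontal distance between plate_foot and pad below 0.065 m), for 0.2 s.
At the end, for the whole second after the job is handed in: The plate is held still by the fingers, frosted notched end up and its length within 20 degrees of vertical, its lower edge 9 to 25 cm above the bench and within 65 mm (level) of the pad's centre; brick, bowl and jar have moved less than 20 mm (angle between plate's own x axis and vertical below 0.35 rad and height (world z) of plate_foot between 0.09 and 0.25 m and horizontal distance between plate_foot and pad below 0.065 m and contact force between the fingers and plate above 2 N and linear speed of plate below 0.03 m/s and angular speed of plate below 0.3 rad/s and distance of each of brick, bowl, jar from where it was at the start of the episode below 0.02 m); the arm keeps its last pose, push and grip.
It fails at once if the plate is stood on its frosted end on the pad (angle between plate's own x axis and vertical above 2.3 rad and contact force between plate and pad above 0.5 N).
It fails at once if the brick, bowl or jar is shoved away (distance of any of brick, bowl, jar from where it was at the start of the episode above 0.02 m).
It also fails if it takes over 42 s, if anything falls off the work surface, if the arm or the gripper's body presses on something with over 40 N, if the wrist force passes 120 N, or if a joint passes its speed limit or range.

## Working session

There is one attempt and no reset: what is moved stays moved. The work goes in short steps, Python scripts to look and compute and a tool call to move; the robot and the scene stay as the last step left them, time stands still between calls to the robot, and variables do not carry over. Pictures are saved under pics/ and viewed, at most 10 in all, crops included, and the job is handed in when it is done.

Besides the shell and the picture viewer there is one more tool, called as name(argument=value, ...), one argument or row to a line, values as JSON. arm_command: Moves the arm, as the interface text tells. Its arguments: {"type":"object","properties":{"deltas":{"type":"array"},"newtons":{"type":"number"}},"required":["deltas"]}

```bash
mkdir -p pics; ls
python3 - <<'E'
from rig import status, imaging
import cv2,numpy as np,pickle
o=status.get_obs(); print({k:np.round(v,3) for k,v in o.items()})
d={}
for n in("scene","top","wrist"):
    p=imaging.camera_params(n); im,z=imaging.camera(n); d[n]=(im,z,p)
    cv2.imwrite(f"pics/{n}0.png",im[:,:,::-1])
    print(n,np.round(p["intrinsics"],1).tolist(),p["k1"],np.round(p["camera_from_world"],3).tolist())
pickle.dump(d,open("d0.pkl","wb"))
E
```

```text
pics
{'time': np.float64(0.0), 'q': array([-1.501,  0.528,  1.434,  0.   ,  1.181, -0.178]), 'joint_velocities': array([-0.001,  0.   , -0.   , -0.001, -0.001, -0.   ]), 'joint_torque': array([ -0.   , -44.004, -17.659,   0.063,   0.058,  -0.   ]), 'position': array([ 0.154, -0.605,  0.222]), 'tool_rot': array([ 0.992,  0.124,  0.   , -0.001]), 'ft_force': array([-0.193,  0.228, -0.237]), 'moment': array([-0.009,  0.027, -0.021]), 'grip_force': np.float64(0.0), 'grip_width': np.float64(0.087)}
scene [[353.2, 0.0, 249.3], [0.0, 353.2, 188.2], [0.0, 0.0, 1.0]] -0.08765018639618648 [[0.458, 0.889, 0.018, -0.215], [-0.495, 0.238, 0.836, 0.194], [0.739, -0.392, 0.549, -1.457], [0.0, 0.0, 0.0, 1.0]]
top [[423.1, 0.0, 257.6], [0.0, 423.1, 196.4], [0.0, 0.0, 1.0]] 0.03242016330061001 [[-0.025, -1.0, 0.007, -0.0], [0.984, -0.023, 0.175, -0.48], [-0.175, 0.011, 0.984, -1.419], [0.0, 0.0, 0.0, 1.0]]
wrist [[277.0, 0.0, 254.5], [0.0, 277.0, 193.8], [0.0, 0.0, 1.0]] -0.006067124269628506 [[0.247, -0.969, -0.001, -0.623], [0.926, 0.236, -0.296, 0.035], [0.287, 0.072, 0.955, -0.391], [0.0, 0.0, 0.0, 1.0]]
```

View pics/top0.png

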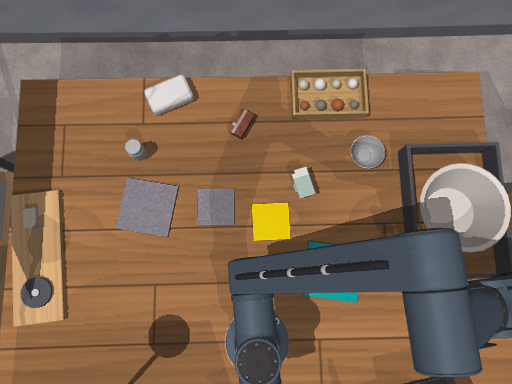

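View pics/scene0.png

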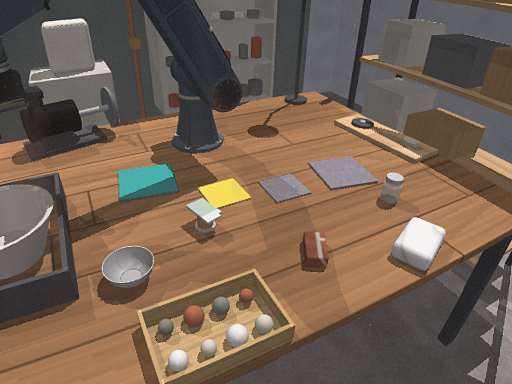

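Top view: the plate is at about (304,182), its whitish end towards (302,172). The small grey pad is at (216,207), the bowl at (368,152), the brick at (241,123) and the jar at (136,149). Next I measure from both views.

```bash
cat > h.py <<'E'
import numpy as np,cv2
def ray(p,uv):
    K,k1,T=np.array(p["intrinsics"]),p["k1"],np.array(p["camera_from_world"])
    n=cv2.undistortPoints(np.float64(uv).reshape(-1,1,2),K,np.array([k1,0,0,0.])).reshape(-1,2)
    d=np.c_[n[:,0],-n[:,1],-np.ones(len(n))]@T[:3,:3]
    return -T[:3,:3].T@T[:3,3],d
def plane(p,uv,z):
    c,d=ray(p,uv); return c+d*((z-c[2])/d[:,2])[:,None]
def meet(p1,a,p2,b):
    c1,d1=ray(p1,a);c2,d2=ray(p2,b);d1,d2=d1[0],d2[0]
    s=np.linalg.lstsq(np.c_[d1,-d2],c2-c1,rcond=None)[0]
    x,y=c1+s[0]*d1,c2+s[1]*d2
    return (x+y)/2,np.linalg.norm(x-y)
E
python3 - <<'E'
import pickle,cv2,numpy as np
from h import *
d=pickle.load(open("d0.pkl","rb"))
def blob(n,box,f):
    im=d[n][0].astype(int);m=np.zeros(im.shape[:2],np.uint8);x0,y0,x1,y1=box
    m[y0:y1,x0:x1]=f(im)[y0:y1,x0:x1]
    cs=cv2.findContours(m,cv2.RETR_EXTERNAL,cv2.CHAIN_APPROX_NONE)[0]
    c=max(cs,key=cv2.contourArea);return c,cv2.contourArea(c)
gl=lambda i:(i[...,1]>140)&(i[...,2]>i[...,0]-25)
felt=lambda i:(abs(i[...,0]-i[...,2])<28)&(i[...,2]>i[...,0]-8)
P={}
for n,bp,bf in(("top",(285,160,325,205),(190,180,243,232)),("scene",(180,192,230,223),(255,165,315,206))):
    c,a=blob(n,bp,gl);r=cv2.minAreaRect(c);print(n,"plate",a,np.round(r[0],1),r[1],r[2])
    c2,a2=blob(n,bf,felt);q=cv2.approxPolyDP(cv2.convexHull(c2),5,True).reshape(-1,2);m=cv2.moments(cv2.convexHull(c2))
    pc=(m["m10"]/m["m00"],m["m01"]/m["m00"]);print("pad",a2,pc,q.tolist())
    mm=cv2.moments(c);P[n]=((mm["m10"]/mm["m00"],mm["m01"]/mm["m00"]),pc)
    p=d[n][2]
    print("plate on .058",plane(p,[P[n][0]],.058).round(4),"pad",plane(p,[pc],.006).round(4), "corners",plane(p,q,.006).round(3).tolist())
    print("plate rect world",plane(p,cv2.boxPoints(r),.058).round(4).tolist())
    x0,y0,x1,y1=bp;cv2.imwrite(f"pics/c_{n}.png",cv2.resize(d[n][0][y0-5:y1+15,x0-5:x1+5,::-1],None,fx=8,fy=8,interpolation=cv2.INTER_CUBIC))
for i in(0,1):print(meet(d["top"][2],[P["top"][i]],d["scene"][2],[P["scene"][i]]))
a,b=[cv2.imread(f"pics/c_{n}.png") for n in("top","scene")]
h=max(a.shape[0],b.shape[0]);f=lambda x:cv2.copyMakeBorder(x,0,h-x.shape[0],0,0,cv2.BORDER_CONSTANT)
v=np.hstack([f(a),f(b)]);s=min(1,800/v.shape[1],600/v.shape[0]);print(s);cv2.imwrite("pics/crop1.png",cv2.resize(v,None,fx=s,fy=s))
E
```

```text
top plate 425.5 [301.7 182.5] (28.460500717163086, 18.02498435974121) 71.56504821777344
pad 1250.0 (216.0, 206.5) [[234, 189], [233, 224], [198, 224], [199, 189]]
plate on .058 [[ 0.5216 -0.1676  0.058 ]] pad [[0.4538 0.1352 0.006 ]] corners [[0.515, 0.071, 0.006], [0.39, 0.076, 0.006], [0.393, 0.198, 0.006], [0.518, 0.195, 0.006]]
plate rect world [[0.5611, -0.1209, 0.058], [0.5799, -0.1808, 0.058], [0.4842, -0.2074, 0.058], [0.4657, -0.1481, 0.058]]
scene plate 408.5 [204.4 208.9] (32.097572326660156, 17.019563674926758) 38.290164947509766
pad 788.5 (283.8031035872632, 187.53688029020557) [[310, 192], [276, 201], [258, 182], [290, 174]]
plate on .058 [[ 0.5274 -0.1697  0.058 ]] pad [[0.4612 0.1321 0.006 ]] corners [[0.521, 0.195, 0.006], [0.516, 0.069, 0.006], [0.394, 0.071, 0.006], [0.396, 0.198, 0.006]]
plate rect world [[0.4883, -0.2082, 0.058], [0.4381, -0.1584, 0.058], [0.5592, -0.1304, 0.058], [0.5997, -0.1779, 0.058]]
(array([ 0.52242748, -0.1680284 ,  0.05408449]), np.float64(3.479422988379639e-05))
(array([0.45481751, 0.13599584, 0.00111376]), np.float64(0.0008765803065113226))
0.9090909090909091
```

View pics/crop1.png

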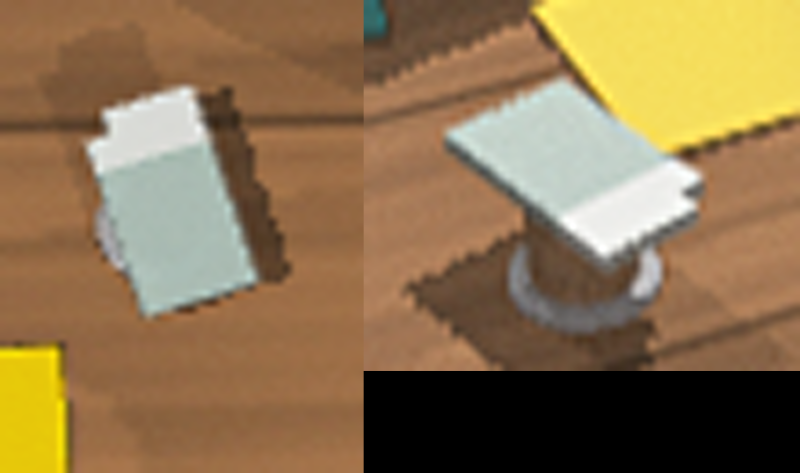

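The crop shows the notch on the left (+y) of the forward-pointing frosted end. The plate's yaw is about 16°. I move above it and refine with the wrist camera.

arm_command(
  deltas=[1,0.041,-0.028,0,0,1,0.041,-0.028,0,0,1,0.041,-0.028,0,0,1,0.041,-0.028,0,0,1,0.041,-0.028,0,0,1,0.041,-0.028,0,0,1,0.041,-0.028,0,0,1,0.041,-0.028,0,0,1,0.041,-0.028,0,0,1,0.041,-0.028,0,0,1,0.041,-0.028,0,0,1,0.041,-0.028,0,0],
  newtons=5,
)

```text
time: 1.65
position: [0.5488, -0.1575, 0.2223]
tool_rot: [0.992, 0.124, -0.0, -0.0]
ft_force: [-1.3, -0.1, -0.4]
grip_width: 0.0872
grip_force: 0.0
```

```bash
cat > w.py <<'E'
import sys,pickle,cv2,numpy as np
from h import *
from rig import status,imaging
o=status.get_obs();p=imaging.camera_params("wrist");im,z=imaging.camera("wrist")
pickle.dump((im,z,p,o),open(sys.argv[1]+".pkl","wb"));cv2.imwrite(f"pics/{sys.argv[1]}.png",im[:,:,::-1])
q=o["tool_rot"];print(o["time"],o["position"].round(4),"yaw",round(2*np.arctan2(q[1],q[0]),4),o["grip_width"],o["grip_force"],o["ft_force"].round(2))
E
python3 w.py w1
```

```text
1.65 [ 0.5488 -0.1575  0.2223] yaw 0.2489 0.08720737188895085 0.0 [-1.3  -0.08 -0.38]
```

View pics/w1.png

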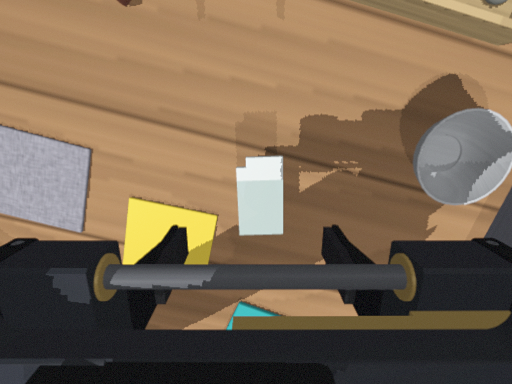

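The wrist view shows the plate at about (237–283, 156–235), notch upper left; the bowl is at (463,157). The plate is well in view.

```bash
cat > pl.py <<'E'
import sys,pickle,cv2,numpy as np
from h import *
im,z,p,o=pickle.load(open("w1.pkl","rb"));i=im.astype(int)
m=((i[...,1]>130)&(i[...,2]>i[...,0]-25)).astype(np.uint8);m[:140]=0;m[250:]=0;m[:,:225]=0;m[:,300:]=0
c=max(cv2.findContours(m,cv2.RETR_EXTERNAL,cv2.CHAIN_APPROX_NONE)[0],key=cv2.contourArea)
print(cv2.boundingRect(c))
for h in(.050,.058):
    w=plane(p,c.reshape(-1,2)+0.0,h)[:,:2].astype(np.float32)
    (cx,s,a)=cv2.minAreaRect(w*1000);print(h,np.round(cx,1),np.round(s,1),a)
ref=w
d=pickle.load(open("d0.pkl","rb"))
mm=cv2.moments(c);uv=(mm["m10"]/mm["m00"],mm["m01"]/mm["m00"])
for n,t in(("top",None),("scene",None)):
    im2=d[n][0].astype(int);x0,y0,x1,y1=dict(top=(285,160,325,205),scene=(180,192,230,223))[n]
    g=np.zeros(im2.shape[:2],np.uint8);g[y0:y1,x0:x1]=((im2[...,1]>140)&(im2[...,2]>im2[...,0]-25))[y0:y1,x0:x1]
    k=cv2.moments(max(cv2.findContours(g,0,1)[0],key=cv2.contourArea))
    print(n,meet(p,[uv],d[n][2],[(k["m10"]/k["m00"],k["m01"]/k["m00"])]))
zz=z[m>0];print("depth",np.median(zz), "plane", plane(p,[uv],.058))
c0,dr=ray(p,[uv]);print("depth pt",c0+dr[0]*z[int(uv[1]),int(uv[0])])
E
python3 pl.py
```

```text
(236, 156, 47, 80)
0.05 [ 525.8 -169.1] [104.3  56.9] 15.978414535522461
0.058 [ 528.3 -168.3] [101.8  55.5] 15.978401184082031
top (array([ 0.52511588, -0.17007333,  0.04116449]), np.float64(0.0009333930633645849))
scene (array([ 0.53005261, -0.16959754,  0.0594469 ]), np.float64(0.00204954117900245))
depth 0.3425972 plane [[ 0.53017023 -0.16884731  0.058     ]]
depth pt [ 0.52988194 -0.16894332  0.05704613]
```

arm_command(
  deltas=[1,0.002,0.005,0.02,-0.03,1,0,0,0.04,0,1,0,0,0.04,0,1,0,0,0.04,0,1,0,0,0.03,0,1,0,0,0.017,0,1,0,0,0,0,-1,0,0,0,0,-1,0,0,0,0,-1,0,0,0,0,-1,0,0,0,0,-1,0,0,0,0],
  newtons=20,
)

```text
time: 3.2
position: [0.5515, -0.1634, 0.0361]
tool_rot: [0.99, 0.139, 0.0, 0.0]
ft_force: [0.2, 0.3, 5.0]
grip_width: 0.0558
grip_force: 20.0
```

arm_command(
  deltas=[-1,0,0,-0.01,0,-1,0,0,-0.03,0,-1,0,0,-0.04,0,-1,0,0,-0.04,0,-1,0,0,-0.04,0,-1,0,0,-0.03,0,-1,0,0,0,0],
)

```text
time: 4.08
position: [0.5526, -0.1639, 0.2284]
tool_rot: [0.99, 0.139, 0.003, 0.002]
ft_force: [0.4, -0.3, -1.3]
grip_width: 0.0555
grip_force: 20.0
```

```bash
python3 w.py w2
```

```text
4.075 [ 0.5526 -0.1639  0.2284] yaw 0.2789 0.055470786148189864 19.994203015230596 [ 0.36 -0.26 -1.34]
```

View pics/w2.png

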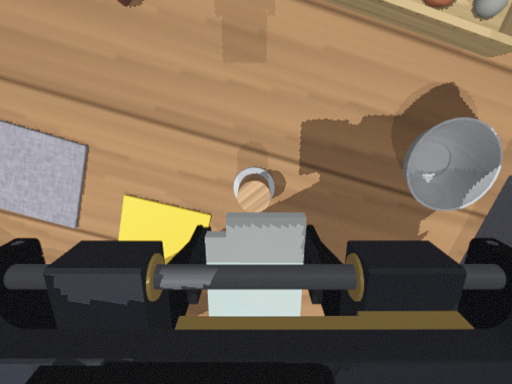

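The plate is held level at (205–305, 213–315), notch upper left. I loosen the grip so that the plain end can swing down.

arm_command(
  deltas=[-1,0,0,0,0,-1,0,0,0,0,-1,0,0,0,0,-1,0,0,0,0],
  newtons=5,
)

```text
time: 4.62
position: [0.551, -0.1632, 0.225]
tool_rot: [0.99, 0.139, -0.0, -0.0]
ft_force: [-0.3, -0.9, -1.3]
grip_width: 0.056
grip_force: 5.0
```

```bash
cat > pt.py <<'E'
import sys,pickle,numpy as np
from h import *
im,z,p,o=pickle.load(open(sys.argv[1]+".pkl","rb"));c=o["position"];q=o["tool_rot"];a=2*np.arctan2(q[1],q[0])
g=np.mgrid[150:384:2,150:360:2];u=g[1].ravel();v=g[0].ravel()
cc,d=ray(p,np.c_[u,v]);P=cc+d*z[v,u][:,None];r=P-c
X=r@[np.cos(a),np.sin(a),0];Y=r@[np.sin(a),-np.cos(a),0];Z=r[:,2]-.019
i=im[v,u].astype(int)
k=(abs(Y)<.018)&(abs(X)<.09)&(abs(Z)<.09)&(i[:,1]>90)&(i[:,2]>i[:,0]-20)&(z[v,u]>0)
x,zz=X[k],Z[k]
print(k.sum(),"X",np.percentile(x,[1,50,99]).round(4),"Z",np.percentile(zz,[1,50,99]).round(4))
if k.sum()>20:
    M=np.c_[x,zz];_,_,V=np.linalg.svd(M-M.mean(0),full_matrices=False);print("dir x,z",V[0].round(3),"deg",np.degrees(np.arctan(V[0][1]/V[0][0])).round(1))
E
python3 w.py w3;python3 pt.py w2;python3 pt.py w3
```

```text
4.625 [ 0.551  -0.1632  0.225 ] yaw 0.2788 0.055981619703942276 4.995795667909988 [-0.27 -0.88 -1.26]
1310 X [-0.0382  0.0084  0.0338] Z [-0.0027  0.0022  0.0765]
dir x,z [-0.792 -0.611] deg 37.7
1317 X [-0.0382  0.0086  0.0341] Z [-0.0028  0.0021  0.0764]
dir x,z [-0.789 -0.614] deg 37.9
```

arm_command(
  deltas=[-1,0,0,0,0,-1,0,0,0,0,-1,0,0,0,0,-1,0,0,0,0],
  newtons=3,
)

```text
time: 5.18
position: [0.5512, -0.1633, 0.2256]
tool_rot: [0.99, 0.139, 0.0, 0.0]
ft_force: [-1.2, 0.3, -1.7]
grip_width: 0.0558
grip_force: 3.0
```

```bash
sed -i 's/abs(Z)<.09)/abs(Z)<.03)/' pt.py; python3 w.py w4;python3 pt.py w3;python3 pt.py w4
```

```text
5.175 [ 0.5512 -0.1633  0.2256] yaw 0.2788 0.055793381345192634 2.999924171017483 [-1.16  0.34 -1.72]
1184 X [-0.0383  0.0061  0.0262] Z [-0.0031  0.0021  0.0034]
dir x,z [-1.     0.006] deg -0.3
887 X [-0.0562  0.0095  0.0247] Z [-0.0293  0.0062  0.0133]
dir x,z [-0.89  -0.455] deg 27.1
```

It is drooping at 3 N (27° so far), so I wait longer.

arm_command(
  deltas=[-1,0,0,0,0,-1,0,0,0,0,-1,0,0,0,0,-1,0,0,0,0,-1,0,0,0,0,-1,0,0,0,0,-1,0,0,0,0,-1,0,0,0,0],
)

```text
time: 6.22
position: [0.5512, -0.1633, 0.2256]
tool_rot: [0.99, 0.139, 0.0, 0.0]
ft_force: [-0.7, -0.4, -1.6]
grip_width: 0.056
grip_force: 3.0
```

```bash
python3 w.py w5;python3 pt.py w5;python3 - <<'E'
from rig import imaging
import cv2,pickle
im,z=imaging.camera("scene");pickle.dump((im,z),open("s5.pkl","wb"))
a=cv2.resize(im[60:260,100:300,::-1],(400,400));b=cv2.imread("pics/w5.png")[84:384,100:400]
cv2.imwrite("pics/v5.png",cv2.hconcat([a,cv2.resize(b,(400,400))]))
E
```

```text
6.225 [ 0.5512 -0.1633  0.2256] yaw 0.2788 0.05598682388620346 3.000002255430445 [-0.68 -0.45 -1.55]
890 X [-0.0562  0.0094  0.0247] Z [-0.0294  0.006   0.0132]
dir x,z [-0.89  -0.455] deg 27.1
```

View pics/v5.png

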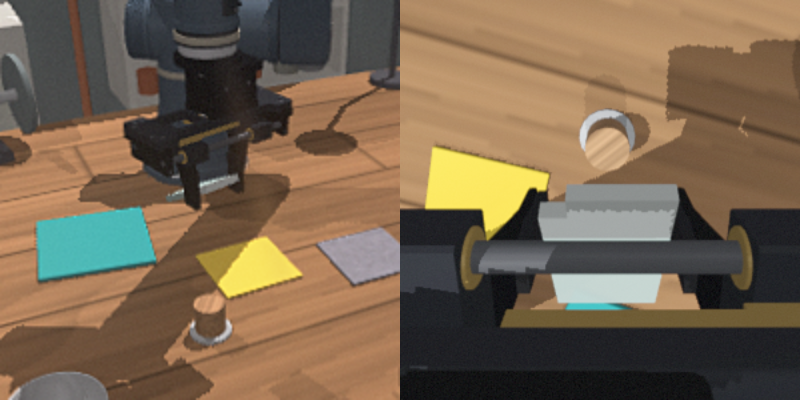

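The plate has stuck at 27°, plain end low at the back (left view about (203,188)). I will finish the turn by setting the plain end against the side of the fixed cork post and moving back and up. First I locate the post.

```bash
python3 - <<'E'
import pickle,cv2,numpy as np
from h import *
im,z,p,o=pickle.load(open("w5.pkl","rb"));i=im.astype(int)
# post top by depth: points with world z near .05
g=np.mgrid[150:230,215:300];u=g[1].ravel();v=g[0].ravel()
cc,d=ray(p,np.c_[u,v]);P=cc+d*z[v,u][:,None]
k=(abs(P[:,2]-.05)<.005)
Q=P[k];(c,r)=cv2.minEnclosingCircle(Q[:,:2].astype(np.float32)*1000);print(k.sum(),"post top",np.round(c,1),r,Q.mean(0).round(4))
k=(abs(P[:,2]-.006)<.003)&(i[v,u].min(1)>110)&(abs(i[v,u,0]-i[v,u,2])<30)
c,r=cv2.minEnclosingCircle(P[k][:,:2].astype(np.float32)*1000);print(k.sum(),"disc",np.round(c,1),r)
E
sed -i 's/abs(Z)<.03)/(Z<.03)\&(Z>-.1)/' pt.py; python3 pt.py w5
```

```text
875 post top [ 527.9 -170. ] 21.888080596923828 [ 0.5285 -0.1698  0.0491]
398 disc [ 528.3 -169.9] 29.804330825805664  File "pt.py", line 8
    k=(abs(Y)<.018)&(abs(X)<.09)&((Z<.03)&(Z>-.1)&(i[:,1]>90)&(i[:,2]>i[:,0]-20)&(z[v,u]>0)
                                 ^
SyntaxError: '(' was never closed
```

arm_command(
  deltas=[-1,0,0,0,0,-1,0,0,0,0,-1,0.03,0,0,0,-1,0.03,0,0.01,0,-1,0.021,0,0.03,0,-1,0,0,0.04,0,-1,0,0,0.04,0,-1,0,0,0.035,0,-1,0,0,0.026,0,-1,0,0,0,0],
  newtons=10,
)

```text
time: 7.58
position: [0.6273, -0.1403, 0.0422]
tool_rot: [0.99, 0.139, -0.002, -0.001]
ft_force: [-0.3, 0.4, -0.2]
grip_width: 0.0558
grip_force: 10.0
```

```bash
sed -i 's/&((Z<.03)/\&(Z<.03)/' pt.py; python3 w.py w6;python3 pt.py w5;python3 pt.py w6
```

```text
7.575 [ 0.6273 -0.1403  0.0422] yaw 0.2788 0.05577627948098613 9.999984540045261 [-0.27  0.38 -0.2 ]
961 X [-0.0661  0.0076  0.0247] Z [-0.0348  0.0053  0.0132]
dir x,z [-0.888 -0.459] deg 27.3
971 X [-0.086   0.0078  0.0249] Z [-0.0551  0.0054  0.0129]
dir x,z [-0.886 -0.464] deg 27.7
```

arm_command(
  deltas=[-1,-0.006,0,0,0,-1,-0.006,0,0,0,-1,-0.004,0,-0.008,0,-1,-0.006,0,-0.008,0,-1,-0.006,0,-0.007,0,-1,-0.006,0,-0.006,0,-1,-0.007,0,-0.005,0,-1,-0.007,0,-0.004,0,-1,-0.008,0,-0.004,0,-1,0,0,0,0],
  newtons=3,
)

```text
time: 8.88
position: [0.5743, -0.1565, 0.0867]
tool_rot: [0.99, 0.139, -0.0, -0.0]
ft_force: [1.3, 0.2, -0.6]
grip_width: 0.0562
grip_force: 3.0
```

```bash
python3 w.py w7;python3 pt.py w7
python3 - <<'E'
from rig import imaging
import cv2
im,z=imaging.camera("scene")
a=cv2.resize(im[100:250,130:280,::-1],(400,400));b=cv2.imread("pics/w7.png")[84:384,100:400]
cv2.imwrite("pics/v7.png",cv2.hconcat([a,cv2.resize(b,(400,400))]))
E
```

```text
8.875 [ 0.5743 -0.1565  0.0867] yaw 0.2783 0.056157587491593185 2.999070476525958 [ 1.32  0.17 -0.6 ]
490 X [-0.0268  0.0033  0.0113] Z [-0.0998 -0.0049  0.0217]
dir x,z [0.289 0.957] deg 73.2
```

View pics/v7.png

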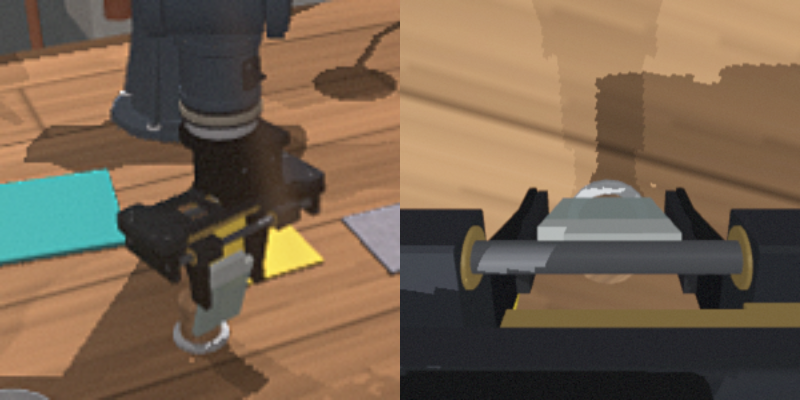

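The plate now stands at about 70° (left view (225,290), foot against the post). I go on to near 90°, then lift clear with a firmer grip.

arm_command(
  deltas=[-1,-0.007,0,-0.003,0,-1,-0.007,0,-0.002,0,-1,-0.006,0,-0.001,0,-1,-0.003,0,0,0,-1,0,0,0,0],
  newtons=3,
)

```text
time: 9.6
position: [0.5528, -0.1628, 0.0926]
tool_rot: [0.99, 0.139, -0.0, -0.0]
ft_force: [0.4, 0.3, -0.9]
grip_width: 0.056
grip_force: 3.0
```

```bash
python3 w.py w8;python3 pt.py w8
```

```text
9.6 [ 0.5528 -0.1628  0.0926] yaw 0.2786 0.05603685238495235 2.9985749103070702 [ 0.36  0.25 -0.91]
789 X [0.0022 0.0033 0.0044] Z [-0.0763 -0.019   0.0102]
dir x,z [-0.015  1.   ] deg -89.1
```

arm_command(
  deltas=[-1,0,0,0,0,-1,0,0,0,0,-1,0.01,0,-0.01,0,-1,0,0,-0.03,0,-1,0,0,-0.03,0,-1,-0.002,-0.03,0,0,-1,-0.004,-0.06,0,0,-1,-0.004,-0.06,0,0,-1,-0.004,-0.06,0,0,-1,-0.004,-0.06,0,0,-1,-0.003,-0.042,0,0,-1,0,0,0,0],
  newtons=20,
)

```text
time: 11.15
position: [0.4558, 0.137, 0.1633]
tool_rot: [0.99, 0.142, 0.0, -0.0]
ft_force: [-0.3, -0.4, -0.2]
grip_width: 0.0558
grip_force: 20.0
```

```bash
python3 w.py w9;python3 pt.py w9
python3 - <<'E'
from rig import imaging
import cv2,pickle,numpy as np
from h import *
im,z=imaging.camera("scene")
a=cv2.resize(im[60:260,180:380,::-1],(400,400));b=cv2.imread("pics/w9.png")
cv2.imwrite("pics/v9.png",cv2.hconcat([a,cv2.resize(b[84:384,100:400],(400,400))]))
im,z,p,o=pickle.load(open("w9.pkl","rb"));print(o["position"])
# pad seen by depth: z near .006 & grey
g=np.mgrid[0:384:2,0:512:2];u=g[1].ravel();v=g[0].ravel();cc,d=ray(p,np.c_[u,v]);P=cc+d*z[v,u][:,None];i=im[v,u].astype(int)
k=(P[:,2]<.012)&(P[:,2]>.001)&(abs(i[:,0]-i[:,2])<28)&(i[:,2]>i[:,0]-8)&(abs(P[:,0]-.456)<.09)&(abs(P[:,1]-.134)<.09)
print(k.sum(),np.percentile(P[k],[1,50,99],axis=0).round(4))
E
```

```text
11.15 [0.4558 0.137  0.1633] yaw 0.2841 0.05580045946223583 19.999651699326932 [-0.31 -0.39 -0.23]
791 X [0.0022 0.0033 0.0044] Z [-0.0765 -0.0187  0.0101]
dir x,z [-0.016  1.   ] deg -89.1
[0.45577608 0.13696661 0.16331248]
2393 [[0.3997 0.0723 0.0036]
 [0.4739 0.1435 0.0052]
 [0.5218 0.1989 0.0068]]
```

View pics/v9.png

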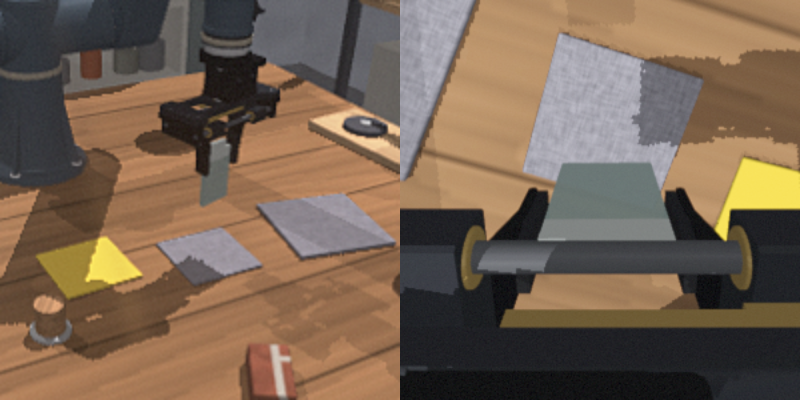

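The plate hangs upright over the small grey pad (left view (215,175)), frosted part at the top. I lower it gently.

arm_command(
  deltas=[-1,0,0,0.03,0,-1,0,0,0.03,0,-1,0,0,0.025,0,-1,0,0,0.01,0,-1,0,0,0.004,0,-1,0,0,0,0],
)

```text
time: 12.0
position: [0.458, 0.1337, 0.0644]
tool_rot: [0.99, 0.138, 0.001, 0.0]
ft_force: [-0.6, 0.4, -0.9]
grip_width: 0.0557
grip_force: 20.0
```

arm_command(
  deltas=[-1,0,0,0.001,0,-1,0,0,0.001,0,-1,0,0,0,0],
)

```text
time: 12.38
position: [0.4584, 0.1339, 0.064]
tool_rot: [0.99, 0.139, 0.002, 0.0]
ft_force: [-2.2, -2.3, 16.9]
grip_width: 0.0559
grip_force: 20.0
```

arm_command(
  deltas=[-1,0,0,0,0,-1,0,0,0,0,-1,0,0,0,0,-1,0,0,0,0],
)

```text
time: 12.88
position: [0.4584, 0.1339, 0.0641]
tool_rot: [0.99, 0.139, 0.002, 0.0]
ft_force: [-1.1, -2.1, 16.0]
grip_width: 0.0555
grip_force: 20.0
```

```bash
python3 w.py w10;python3 pt.py w10
```

```text
12.875 [0.4584 0.1339 0.0641] yaw 0.279 0.05552670685394505 19.999328856356442 [-1.05 -2.15 16.  ]
1289 X [0.0022 0.0033 0.0508] Z [-0.0791 -0.0524  0.0102]
dir x,z [ 0.329 -0.944] deg -70.8
```

It has stood with 16 N on the pad for over 0.5 s. Now I lift it 12 cm.

arm_command(
  deltas=[-1,0,0,-0.01,0,-1,0,0,-0.02,0,-1,0,0,-0.03,0,-1,0,0,-0.03,0,-1,0,0,-0.02,0,-1,0,0,-0.01,0,-1,0,0,0,0,-1,0,0,0,0,-1,0,0,0,0,-1,0,0,0,0],
)

```text
time: 14.18
position: [0.4564, 0.1342, 0.1809]
tool_rot: [0.99, 0.139, -0.001, -0.0]
ft_force: [-0.4, -0.4, -0.6]
grip_width: 0.0556
grip_force: 20.0
```

```bash
python3 w.py w11;python3 pt.py w11
python3 - <<'E'
from rig import imaging
import cv2
im,z=imaging.camera("scene")
a=cv2.resize(im[60:260,180:380,::-1],(400,400));b=cv2.imread("pics/w11.png")
cv2.imwrite("pics/v11.png",cv2.hconcat([a,cv2.resize(b[84:384,100:400],(400,400))]))
E
```

```text
14.175 [0.4564 0.1342 0.1809] yaw 0.2788 0.05560294750788895 20.00034376513213 [-0.41 -0.35 -0.59]
777 X [0.0024 0.0031 0.0039] Z [-0.0773 -0.0188  0.0102]
dir x,z [-0.006  1.   ] deg -89.7
```

View pics/v11.png

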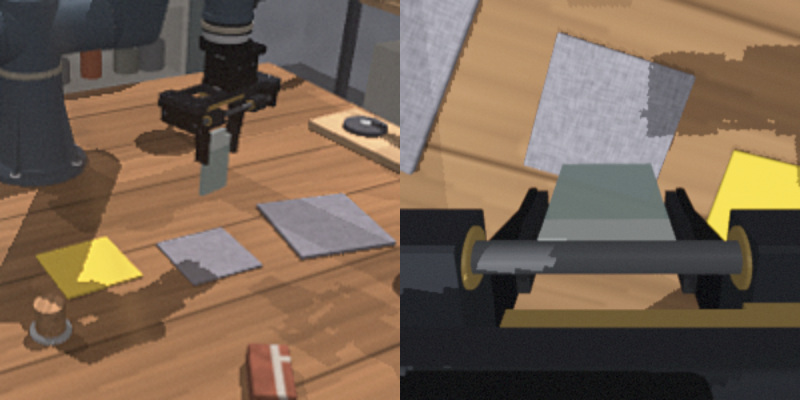

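The plate is held upright at (213,163), frosted end up. Its foot is at z ≈ 0.124, about 12 cm above the pad. I hand in.

```bash
python3 -c "
from rig import order
print(order.hand_in())"
```

```text
the job is handed in; nothing more can be done
None
```

I stood the plate on its plain end on the small grey pad for over 0.5 s, lifted it so its lower edge is about 12 cm above the pad, and handed it in held upright, frosted end up; the hand-in returned no verdict, and I did not re-measure the brick, bowl and jar, though no move went near them.

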